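Set the blank filter selector and take a reading

ROBOT

A 7-joint arm with a two-finger parallel gripper is mounted at the origin on the work surface. World frame = base frame: x ahead of the robot, y to its left, z up, the work surface at z = 0. Lengths are in m, angles in rad, forces in N, time in s.
With the tool pointing down it reaches from about 0.425 to 0.825 m from the base axis. Payload 3.6 kg.
Tool frame: the origin (TCP) lies where the fingers leave the gripper's body, on its centre line; the fingertips stand 73 mm ahead of it and the grasp point (between the pads) lies 54 mm ahead of it; x points along the fingers, y is the direction in which the jaws open and shut, and the axes are right-handed (so a half turn about x gives the same grasp; the last joint's range is limited). The gripper opens to 85 mm and grips with 20 to 120 N. Pads are 22 mm wide; open, the fingers measure 114 mm over their backs; the gripper's body (76 mm by 85 mm) begins 54 mm behind the grasp point. The pads swing forward as they close: fully open they stand 13 mm farther back than shut.
Start: joints at [-1.294, 0.615, -0.013, 1.423, 0.008, 1.103, -0.04], TCP at [0.194, 0.62, 0.304] pointing down, gripper open.
Joint ranges: [-3.12, 3.12], [-0.3, 2.06], [-1.34, 1.32], [0.26, 2.42], [-1.36, 4.5], [0.01, 1.98], [-2.84, 2.84]. Speed limits (rad/s): [2.79, 2.79, 3.14, 3.14, 3.14, 3.14, 3.14].

INTERFACE

Orientations are given as a unit quaternion [x, y, z, w].
In Python, from station import arm, snapshot, camera_info, ticket gives the robot as it stands. Calls block until the motion is done:
- arm.movep(position, orientation): joint-space move of the TCP to a pose.
- arm.line_to(position, velocity=0.15, ori=None): straight line of the TCP; ori=None keeps the orientation; velocity is the mean speed in m/s.
- arm.move_j(angles): joint-space move.
- arm.move_gripper(opening, effort=None): opening from 0.0 (shut) to 1.0 (fully open); effort is the grip in N (None keeps the last); returns when the fingers have stopped.
- arm.pause(seconds).
- arm.ik(position, orientation): joint angles nearest the present ones, or None.
- snapshot(name): name is "side" or "top"; returns the picture (420x560x3 uint8, blue, green, red); there is no depth.
- camera_info(name): a dict with "fx", "fy", "cx", "cy" (pixels), "R" (3x3) and "t" (3): a world point X has camera coordinates R X + t. Camera axes: x right, y down, z forward; pixel columns grow to the right and rows downward; lengths in m; the calibration is good to about 2 mm. A picture is of the moment at which its call begins. camera_info takes no time and is no camera call.
A pose or a line that the arm cannot do raises arm.MotionError and nothing moves.
- ticket.finish_job(): hands the job in, once; it reports no verdict.
Readings, each from a call of its own:
- arm.read_time(): time.
- arm.read_joint_positions(): joint angles.
- arm.read_dq(): joint speeds.
- arm.read_effort(): joint torques, N m.
- arm.read_tool_pos(): TCP position.
- arm.read_eef_rot(): TCP orientation.
- arm.read_ft_force(): force on the tool from outside, world axes, zero at the start.
- arm.read_wrist_torque(): the same for the moment, N m.
- arm.read_opening(): opening from 0.0 (shut) to 1.0 (fully open).
Only numpy, scipy, OpenCV 4.12 (cv2) and the standard library are available. Lean on these libraries where they do the work, as an engineer would, in place of code of your own. Each camera call takes 0.05 s, during which the arm holds its last target.

TASK

On the colour comparator, turn the blank black knob gently anticlockwise until it comes up against its end stop, without forcing it; from that stop, count four clicks clockwise and leave the knob resting in the fourth. Then press the green read key fully down and let go, and leave the glasses and the sample bottle standing where they are.

Things in the scene. Friction and masses are not known exactly. Their poses are not given: they have to be found in the camera images.
- meter: colour comparator, a low white bench instrument with a flat grey top panel, 220 x 320 mm and 85 mm high (panel face 86 mm). Origin: centre of its underside, on the bench; x runs from its front (robot side) to its back, y to its left, z up. A black hood 14 mm high stands on the panel at the back right. Fixed to the bench.
- collar: aluminium collar, 54 mm across and 7 mm high, fixed on the panel round the knob's shaft; it does not turn. A grip of 20 to 25 N on the knob turns it without slipping in the detents. Origin on the knob's axis at bench height, axes as the meter's; 15 mm in front of and 75 mm left of the meter's centre.
- knob_grip (a point): point on the selector knob's axis, 122 mm above the bench, at the height to grip; does not turn. The knob is a plain round black cylinder, 40 mm across, from 94 to 139 mm above the bench, axis upright, fluted alike all round, no mark or pointer. It turns without rising. Nothing but the collar stands within 85 mm of the axis.
- knob_top (a point): centre of the knob's top face, 139 mm above the bench. The knob has eight spring detents: place 0 (fully anticlockwise from above) to place 7; it starts at rest in an unknown one of 1 to 4. They are unevenly spaced, 24 to 40 degrees apart, so count clicks, not angles. Let go, it settles in the nearest place.
- knob_axis (a point): point on the knob's axis at panel height, 85 mm above the bench. From one place to the next the moment needed rises to a peak (0.15 to 0.25 N m), falls, and changes sign about midway as the knob springs on. The first click clockwise from the stop (place 0) leads to place 1.
- knob_stop (a point): the same axis, 30 mm above the bench, inside: the stop. About 3 degrees anticlockwise of place 0 the knob meets a hard stop and the moment rises without falling: 0.35 N m is plenty, over 0.57 N m (26 N on the stop pin, 22 mm off the axis) is forcing it. A like stop lies just past place 7.
- wedge (a point): hidden inside, never visible: optical wedge which the knob shifts along the collar's y axis, 0.1 mm per radian turned (in the collar's frame y = 0 in place 0; 0.267 mm in place 4). Far less than the noise of measured poses, so no help in counting.
- read_key (a joint): travel of the green read key: 0 up, 0.006 m fully down, spring return; about 5 N when fully down. Counts as pressed beyond 4.5 mm.
- read_key_top (a point): centre of the top face of the green read key, a round button 28 mm across in a black housing on the panel, front right; it is pressed straight down.
- glass_a: empty stemmed tasting glass, 62 mm wide, 151 mm tall, left of the meter; origin at the centre of its foot. Bystander.
- glass_b: a like glass, right of the meter; origin at the centre of its foot. Bystander.
- sample: amber sample bottle with a blue cap, 56 mm wide, 120 mm tall, behind the meter; origin at the centre of its underside. Bystander.

How it is judged:
By the outcome, as a careful person would: the job done as asked, in the order asked, and still so for the second after the job is handed in, with the robot touching nothing.
It also fails if it takes over 72 s, if anything falls off the work surface, if the arm or the gripper's body presses on something with over 40 N, if the wrist force passes 120 N, or if a joint passes its speed limit or range.

## Working session

There is one attempt and no reset: what is moved stays moved. The work goes in short steps, each a Python script; the robot and the scene stay as the last script left them, time stands still between calls to the robot, and variables do not carry over. Pictures are saved under pics/ and viewed, and the job is handed in when it is done.

```bash
ls; mkdir -p pics
python3 - <<'E'
from station import arm, snapshot, camera_info
import cv2
for n in("side","top"):
    cv2.imwrite(f"pics/{n}0.png",snapshot(n)); print(n,camera_info(n))
print(arm.read_time(),arm.read_tool_pos(),arm.read_eef_rot(),arm.read_ft_force(),arm.read_wrist_torque(),arm.read_opening())
E
```

```text
pics
side {'fx': 384.3536248927179, 'fy': 384.3536248927179, 'cx': 278.0634896995307, 'cy': 209.2195796783004, 'R': array([[-0.73118077, -0.68186112, -0.02097819],
       [-0.32986825,  0.38031079, -0.86403162],
       [ 0.5971278 , -0.62484327, -0.50300028]]), 't': array([0.4769507 , 0.28660284, 0.4987635 ])}
top {'fx': 466.1277969971481, 'fy': 466.1277969971481, 'cx': 273.8901578465606, 'cy': 200.95985649450057, 'R': array([[ 2.32959218e-02, -9.99728218e-01,  8.88534660e-04],
       [-9.73548270e-01, -2.28879174e-02, -2.27332158e-01],
       [ 2.27290710e-01,  4.43088078e-03, -9.73816872e-01]]), 't': array([0.01580863, 0.6462471 , 1.07229914])}
0.1 [0.19429391 0.6197512  0.30283711] [ 0.10617672  0.69908888 -0.10778984  0.69884375] [-0.46158478  0.06631775 -0.56381203] [-0.022962    0.03637     0.02227325] 0.9995334319791488
```

View pics/top0.png

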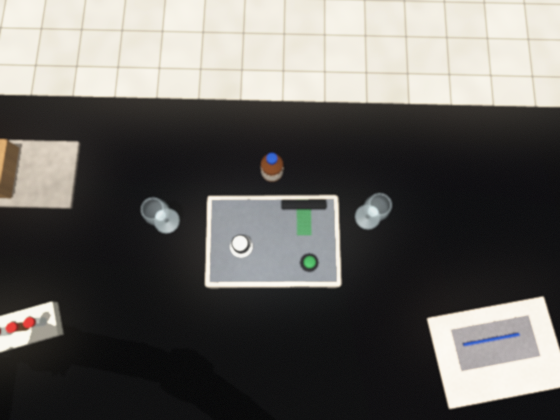

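View pics/side0.png

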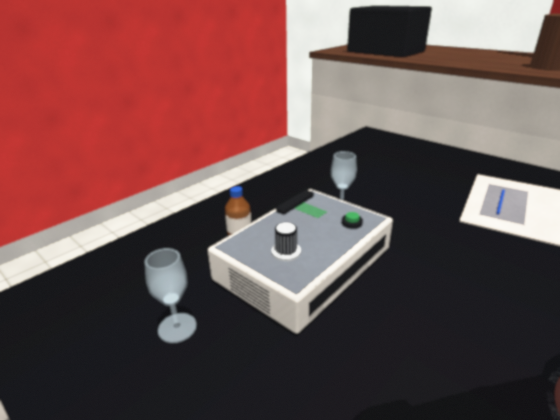

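Top view: the knob cap is at about (240,243), the collar at (241,246), the green key at (309,262), and the panel spans about (207–340,197–286). Side view: the knob is at (286,230) and the key at (352,217). Next I'll zoom in and measure.

```bash
cat > h.py <<'E'
import numpy as np, cv2
from station import arm, snapshot, camera_info
def ray(n,u,v):
    c=camera_info(n); R=c['R'];t=c['t']
    d=R.T@np.array([(u-c['cx'])/c['fx'],(v-c['cy'])/c['fy'],1.]); return -R.T@t,d
def onz(n,u,v,z):
    o,d=ray(n,u,v); return o+d*(z-o[2])/d[2]
def proj(n,X):
    c=camera_info(n); p=c['R']@np.array(X)+c['t']; return c['fx']*p[0]/p[2]+c['cx'],c['fy']*p[1]/p[2]+c['cy']
E
python3 - <<'E'
from h import *
T=cv2.imread('pics/top0.png');S=cv2.imread('pics/side0.png')
def blob(img,lo,hi,box,hsv=True):
    x0,y0,x1,y1=box
    h=cv2.cvtColor(img,cv2.COLOR_BGR2HSV); m=cv2.inRange(h,lo,hi); k=np.zeros_like(m);k[y0:y1,x0:x1]=255;m&=k
    n,l,s,c=cv2.connectedComponentsWithStats(m)
    i=1+np.argmax(s[1:,4]); return c[i],s[i]
k=blob(T,(45,120,60),(85,255,255),(295,248,325,280)); print('key top',k,onz('top',*k[0],.1))
k2=blob(S,(45,120,60),(85,255,255),(335,205,370,232)); print('key side',k2,onz('side',*k2[0],.1))
# panel outline: bright or grey, rim
m=cv2.inRange(cv2.cvtColor(T,cv2.COLOR_BGR2GRAY),60,255)
k=np.zeros_like(m);k[190:295,198:348]=255;m&=k
m=cv2.morphologyEx(m,cv2.MORPH_OPEN,np.ones((3,3)))
cs,_=cv2.findContours(m,0,2);c=max(cs,key=cv2.contourArea);r=cv2.minAreaRect(c);print(r)
ap=cv2.approxPolyDP(cv2.convexHull(c),5,True)[:,0]; 
for p in ap: print(p,onz('top',*p,.085))
for box,n,im in(((222,225,262,262),'top',T),((265,215,310,262),'side',S)):
    x0,y0,x1,y1=box;cv2.imwrite(f'pics/z{n}.png',cv2.resize(im[y0:y1,x0:x1],None,fx=12,fy=12,interpolation=cv2.INTER_NEAREST))
E
```

```text
key top (array([309.24107143, 261.58035714]), array([304, 256,  12,  12, 112], dtype=int32)) [ 0.49647296 -0.05502848  0.1       ]
key side (array([351.83783784, 217.37837838]), array([345, 213,  14,  10, 111], dtype=int32)) [ 0.49519436 -0.05349508  0.1       ]
((272.5, 241.0), (94.0, 137.0), 90.0)
[338 196] [ 0.65935336 -0.12542154  0.085     ]
[339 287] [ 0.44043195 -0.12601406  0.085     ]
[204 285] [0.43767045 0.18954022 0.085     ]
[208 195] [0.65439935 0.19220248 0.085     ]
```

View pics/ztop.png

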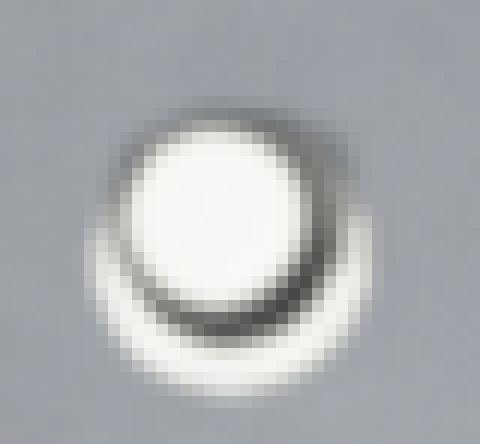

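View pics/zside.png

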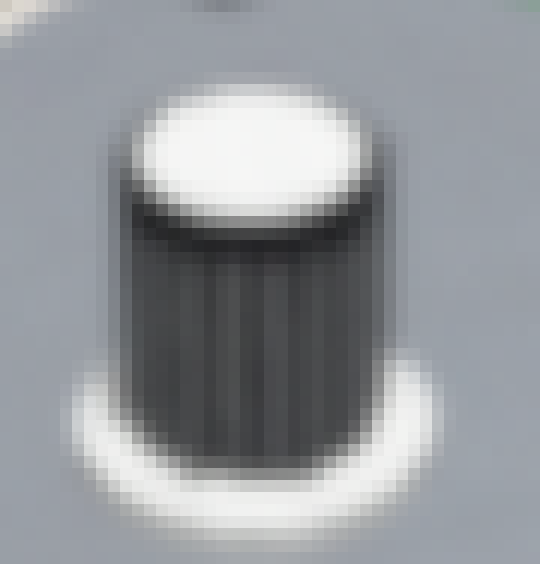

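The zooms show the white disc on the knob top centred at about (239.7,242.4) in the top view and (285.5,227.3) in the side view. The collar ring sits below it in both.

Run:
```python
from h import *
def tri(a,b):
    A=[];B=[]
    for o,d in(ray('top',*a),ray('side',*b)):
        d=d/np.linalg.norm(d);P=np.eye(3)-np.outer(d,d);A.append(P);B.append(P@o)
    return np.linalg.lstsq(np.vstack(A),np.hstack(B),rcond=None)[0]
print('knob',tri((239.7,242.4),(285.5,227.25)),onz('top',239.7,242.4,.139),onz('side',285.5,227.25,.139))
print('key',tri((309.24,261.6),(351.84,217.4)))
c=np.mean([[0.65935,-0.12542],[0.44043,-0.126014],[0.43767,0.18954],[0.6544,0.1922]],0)
a=np.radians(0.8)
print('meter',c, [c+np.array([[np.cos(a),-np.sin(a)],[np.sin(a),np.cos(a)]])@[-.015,.075] for a in(0,-.0,.01,.02)])
print(arm.read_joint_positions())
from scipy.spatial.transform import Rotation as Ro
print(Ro.from_quat(arm.read_eef_rot()).as_matrix().round(3))
# ik wrist range at knob grip
K=np.array([.533,.1085,.122+.054])
for d in range(-180,180,15):
    t=np.radians(d);y=np.array([np.cos(t),np.sin(t),0]);x=np.array([0,0,-1.]);M=np.column_stack([x,y,np.cross(x,y)])
    q=arm.ik(K,Ro.from_matrix(M).as_quat()); print(d,None if q is None else np.round(q,2))
```

```text
knob [0.53204508 0.10585109 0.13827605] [0.53220725 0.10599021 0.139     ] [0.53098083 0.10654353 0.139     ]
key [ 0.49641089 -0.05520446  0.09870209]
meter [0.5479625 0.0325765] [array([0.5329625, 0.1075765]), array([0.5329625, 0.1075765]), array([0.53221326, 0.10742275]), array([0.5314656 , 0.10726152])]
[-1.29346461  0.61585038 -0.01262025  1.42473426  0.00807381  1.10336476
 -0.04038606]
[[-0.001  0.299  0.954]
 [-0.002  0.954 -0.299]
 [-1.    -0.002  0.   ]]
-180 [ 0.05  0.65 -0.45  1.86  0.41  0.72  2.51]
-165 [ 0.09  0.67 -0.52  1.86  0.48  0.74  2.71]
-150 [-0.87  0.91  1.13  1.89 -0.98  1.03 -1.91]
-135 [-0.87  0.91  1.13  1.89 -0.98  1.03 -1.65]
-120 [-0.87  0.91  1.13  1.89 -0.98  1.03 -1.39]
-105 [-0.65  0.71  0.67  1.89 -0.62  0.77 -1.47]
-90 [-0.64  0.7   0.63  1.89 -0.59  0.75 -1.24]
-75 [-0.62  0.69  0.6   1.89 -0.56  0.74 -1.01]
-60 [-0.59  0.68  0.55  1.88 -0.52  0.73 -0.79]
-45 [-0.56  0.66  0.49  1.88 -0.47  0.71 -0.57]
-30 [-0.52  0.65  0.44  1.88 -0.41  0.7  -0.36]
-15 [-0.49  0.64  0.38  1.88 -0.36  0.68 -0.15]
0 [-0.45  0.64  0.32  1.88 -0.31  0.67  0.06]
15 [-0.41  0.63  0.27  1.88 -0.25  0.67  0.27]
30 [-0.38  0.62  0.21  1.88 -0.2   0.66  0.48]
45 [-0.34  0.62  0.16  1.88 -0.15  0.66  0.69]
60 [-0.3   0.62  0.1   1.88 -0.09  0.65  0.89]
75 [-0.26  0.62  0.03  1.87 -0.02  0.65  1.09]
90 [-0.21  0.62 -0.04  1.87  0.04  0.65  1.29]
105 [-0.17  0.62 -0.11  1.87  0.1   0.66  1.49]
120 [-0.13  0.62 -0.17  1.87  0.16  0.66  1.7 ]
135 [-0.08  0.63 -0.25  1.87  0.23  0.67  1.89]
150 [-0.04  0.63 -0.31  1.87  0.29  0.69  2.1 ]
165 [-0.    0.64 -0.37  1.87  0.35  0.7   2.31]
```

```bash
cat >> h.py <<'E'
from scipy.spatial.transform import Rotation as Ro
def quat(deg):
    t=np.radians(deg);y=np.array([np.cos(t),np.sin(t),0]);x=np.array([0,0,-1.])
    return Ro.from_matrix(np.column_stack([x,y,np.cross(x,y)])).as_quat()
def yaw():
    y=Ro.from_quat(arm.read_eef_rot()).as_matrix()[:,1]; return np.degrees(np.arctan2(y[1],y[0]))
K=np.array([.5320,.1062])
E
python3 - <<'E'
from h import *
q=np.array(arm.ik([*K,.27],quat(60)));q[6]=-1.0
arm.move_j(q.tolist()); print(arm.read_time(),arm.read_tool_pos(),yaw(),arm.read_joint_positions())
arm.line_to([*K,.200],velocity=.1)
print(arm.read_time(),arm.read_tool_pos(),yaw(),arm.read_joint_positions())
w=np.array([arm.read_wrist_torque() for _ in range(5)]);print(w,arm.read_time())
cv2.imwrite('pics/t1.png',snapshot('top')[150:330,180:380].repeat(3,0).repeat(3,1)); cv2.imwrite('pics/s1.png',snapshot('side')[100:320,180:440].repeat(2,0).repeat(2,1))
E
```

```text
2.3 [0.53189209 0.10779714 0.27000932] -48.90669376617516 [-0.34211455  0.48866557  0.15277268  1.78537288 -0.09440603  0.87435827
 -0.99992477]
3.15 [0.53243378 0.10631793 0.20046805] -49.06828174619597 [-0.3267351   0.58056812  0.13606524  1.85959218 -0.11470031  0.7076956
 -0.98192998]
[[-0.02590985 -0.00643824 -0.01447628]
 [-0.02590985 -0.00643824 -0.01447628]
 [-0.02590985 -0.00643824 -0.01447628]
 [-0.02590985 -0.00643824 -0.01447628]
 [-0.02590985 -0.00643824 -0.01447628]] 3.15
```

View pics/s1.png

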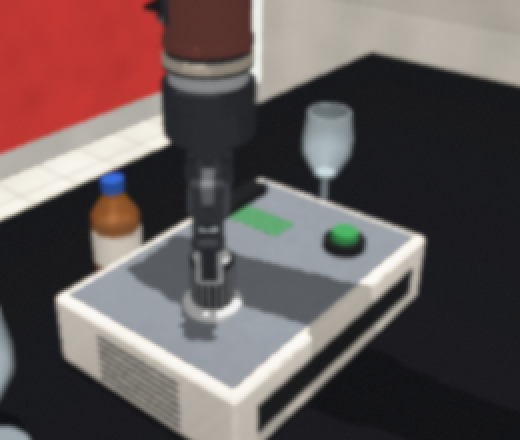

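View pics/t1.png

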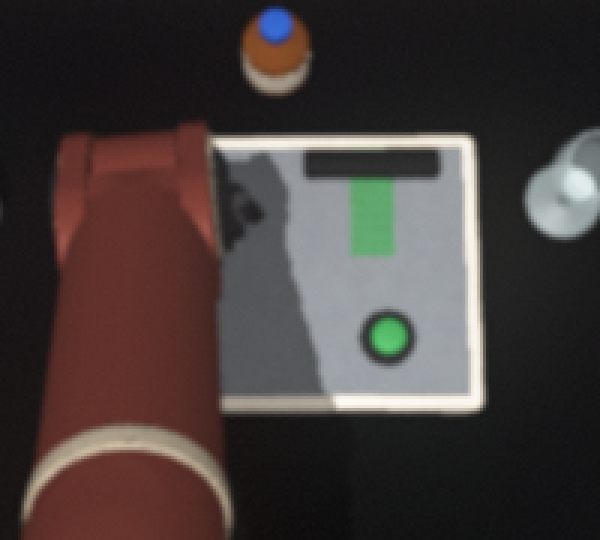

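The fingers straddle the knob, which is at about (210,280) in the side crop. The jaw line is seen nearly edge-on and nothing is touching. Next: descend, grip lightly and check the forces.

Run:
```python
from h import *
def st(l): print(l,round(arm.read_time(),2),np.round(arm.read_tool_pos(),4),round(yaw(),2),np.round(arm.read_ft_force(),2),np.round(arm.read_wrist_torque(),3),round(arm.read_opening(),3))
arm.line_to([*K,.176],velocity=.08); st('down')
arm.move_gripper(.6,effort=22); st('.6')
arm.move_gripper(.3,effort=22); st('grip')
arm.pause(.2); st('grip')
```

```text
down 3.7 [0.532  0.1062 0.1758] -49.07 [-0.39 -0.16  0.26] [ 0.049 -0.001  0.013] 0.996
.6 4.13 [0.5321 0.1062 0.1762] -49.07 [-0.36  0.12 -0.22] [-0.026 -0.021 -0.01 ] 0.598
grip 4.38 [0.5311 0.1072 0.1763] -49.03 [-3.13  3.09  6.16] [ 0.443  0.633 -0.099] 0.462
grip 4.58 [0.5311 0.1073 0.1763] -49.02 [-4.04  2.32  4.83] [ 0.435  0.763 -0.057] 0.465
```

The grip holds at opening 0.465, which matches the 40 mm knob. The knob pulled the tool about 1.4 mm sideways, so I'll recentre on that to relieve the side load. Then I'll start turning anticlockwise in small, watched steps.

```bash
cat >> h.py <<'E'
def step(q,ddeg):
    q[6]+=np.radians(ddeg); arm.move_j([float(v) for v in q])
    f=np.array(arm.read_ft_force()); return arm.read_time(),yaw(),arm.read_wrist_torque()[2],f
E
python3 - <<'E'
from h import *
p=np.array(arm.read_tool_pos()); arm.line_to([p[0]-.0001,p[1]+.0002,.176],velocity=.03)
arm.pause(.1)
print(arm.read_time(),arm.read_tool_pos(),arm.read_ft_force(),arm.read_wrist_torque())
q=np.array(arm.read_joint_positions());print(q)
for i in range(8):
    t,y,m,f=step(q,2); print(round(t,2),round(y,2),round(np.degrees(q[6]),2),round(np.degrees(arm.read_joint_positions()[6]),2),round(m,3),f.round(1))
    if abs(m)>.33: break
np.save('q.npy',q)
E
```

```text
4.925 [0.53096034 0.10736331 0.17631997] [-1.34777481 -0.98305791  5.8215995 ] [ 0.17242726  0.52417135 -0.02394601]
[-0.32378494  0.61511064  0.12846902  1.88249766 -0.12231351  0.65154186
 -0.97787199]
5.17 -47.15 -54.03 -54.08 -0.124 [-2.2  0.2  4.8]
5.42 -45.14 -52.03 -52.09 -0.154 [-2.   0.8  4.3]
5.67 -43.14 -50.03 -50.09 -0.117 [-1.7  0.3  4.2]
5.92 -41.14 -48.03 -48.09 -0.126 [-2.6  0.8  5.1]
6.17 -39.13 -46.03 -46.09 -0.091 [-2.7  1.2  4.9]
6.42 -37.15 -44.03 -44.1 -0.121 [-1.6  0.8  5.7]
6.67 -35.13 -42.03 -42.09 -0.037 [-4.   0.7  5.5]
6.92 -33.14 -40.03 -40.09 -0.017 [-3.3  0.1  4.8]
```

```bash
cat > ccw.py <<'E'
import sys
from h import *
q=np.load('q.npy'); n=int(sys.argv[1])
state=sys.argv[2] if len(sys.argv)>2 else 'resist'   # resist -> assist -> (crossing) -> near -> resist
since=0.; log=[]; ms=[]
for i in range(n):
    if state=='resist': d=2.
    elif state=='assist': d=2. if (ms and ms[-1]>.07) else 1.
    else: d=.7
    t,y,m,f=step(q,d); m=m+.015; ms.append(m); since+=d
    log.append(f"{state[0]} {y:.1f} {m:.3f}")
    if m<-.30: log.append('STOP'); break
    if state=='resist' and m>.05: state='assist';since=0
    elif state=='assist' and m<.02 and since>4: state='near';since=0
    elif state=='near' and since>6.5: state='resist';since=0
    if np.hypot(f[0],f[1])>15: log.append(f'LAT {f.round(1)}');break
np.save('q.npy',q); print('; '.join(log)); print(state,arm.read_time(),arm.read_tool_pos(),f.round(1),np.degrees(q[6]))
E
python3 ccw.py 22
```

```text
r -31.1 -0.036; r -29.1 0.012; r -27.1 0.072; a -25.1 0.110; a -23.1 0.103; a -21.1 0.181; a -19.1 0.164; a -17.0 0.177; a -15.0 0.216; a -13.0 0.182; a -11.0 0.211; a -9.1 -0.006; n -8.5 -0.091; n -7.8 -0.067; n -7.1 -0.034; n -6.4 -0.116; n -5.7 -0.231; n -5.0 -0.357; STOP
near 11.425 [0.53074662 0.10744567 0.1763086 ] [-3.6  1.9  5.6] -11.827937693653631
```

The moment climbed steadily, −0.12 → −0.23 → −0.36 N m, about 3° past a rest place. That is above any detent peak, so it is the stop. I'll confirm it while holding, then back off and count clockwise.

```bash
cat > cw.py <<'E'
import sys
from h import *
q=np.load('q.npy'); n=int(sys.argv[1]); state=sys.argv[2]; clicks=int(sys.argv[3]); goal=int(sys.argv[4])
log=[];since=0
# clockwise: resisting moment on tool is +, assisting is -
for i in range(n):
    t,y,m,f=step(q,-2. if not(state=='assist' and since>6) else -1.5); m+=.015; since+=2
    log.append(f"{state[0]} {y:.1f} {m:.3f}")
    if m>.33: log.append('HIGH');break
    if np.hypot(f[0],f[1])>15: log.append(f'LAT {f.round(1)}');break
    if state=='resist' and m<-.05 and since>6: state='assist';since=0;clicks+=1;log.append(f'CLICK{clicks}')
    elif state=='assist' and m>-.02 and since>4:
        state='resist';since=0;log.append('PLACE')
        if clicks>=goal: break
np.save('q.npy',q); print('; '.join(log)); print(state,clicks,arm.read_time(),arm.read_tool_pos(),f.round(1),np.degrees(q[6]))
E
python3 - <<'E'
from h import *
for _ in range(3): arm.pause(.05); print(arm.read_wrist_torque()[2])
q=np.load('q.npy')
for d in (-1,-1,-1,-1): t,y,m,f=step(q,d); print(round(t,2),round(y,1),round(m,3))
np.save('q.npy',q)
E
python3 cw.py 20 resist 0 1
```

```text
-0.37171405710958505
-0.35599875156160515
-0.3489730303632943
11.82 -6.0 -0.252
12.07 -7.0 -0.228
12.32 -8.0 -0.184
12.57 -9.0 -0.058
r -10.9 0.116; r -12.9 0.140; r -14.9 0.208; r -16.9 0.128; r -18.9 0.092; r -20.9 0.156; r -22.9 0.095; r -24.9 0.126; r -26.9 0.073; r -28.9 -0.051; CLICK1; a -30.9 -0.025; a -32.9 -0.049; a -34.9 -0.075; a -37.0 -0.180; a -38.4 -0.060; a -39.9 -0.202; a -41.4 -0.120; a -42.9 -0.161; a -44.4 -0.167; a -45.8 -0.220
assist 1 17.575 [0.53094371 0.10732219 0.17634398] [-2.6  0.3  6.1] -52.827937693653666
```

Back-off confirmed the stop: the moment held at −0.36 and unwound to zero. Click 1 is past its midpoint. Readings are noisy (about 0.04), so I'll make the detection more robust before going on.

```bash
python3 - <<'E'
s=open('cw.py').read()
s=s.replace("log=[];since=0","log=[];since=0;lo=0;pm=1")
s=s.replace("if state=='resist' and m<-.05 and since>6:","if state=='assist': lo=min(lo,m)\n    if state=='resist' and (m+pm)/2<-.04 and since>6: lo=0;")
s=s.replace("m>-.02 and since>4:","m>0 and lo<-.1:").replace("m+=.015; since+=2","m+=.015; since+=2").replace("np.save('q.npy'","#\nnp.save('q.npy'")
s=s.replace("        if clicks>=goal: break\n","        if clicks>=goal: break\n    pm=m\n")
open('cw.py','w').write(s)
E
cat cw.py; python3 cw.py 22 assist 1 2
```

```text
import sys
from h import *
q=np.load('q.npy'); n=int(sys.argv[1]); state=sys.argv[2]; clicks=int(sys.argv[3]); goal=int(sys.argv[4])
log=[];since=0;lo=0;pm=1
# clockwise: resisting moment on tool is +, assisting is -
for i in range(n):
    t,y,m,f=step(q,-2. if not(state=='assist' and since>6) else -1.5); m+=.015; since+=2
    log.append(f"{state[0]} {y:.1f} {m:.3f}")
    if m>.33: log.append('HIGH');break
    if np.hypot(f[0],f[1])>15: log.append(f'LAT {f.round(1)}');break
    if state=='assist': lo=min(lo,m)
    if state=='resist' and (m+pm)/2<-.04 and since>6: lo=0; state='assist';since=0;clicks+=1;log.append(f'CLICK{clicks}')
    elif state=='assist' and m>0 and lo<-.1:
        state='resist';since=0;log.append('PLACE')
        if clicks>=goal: break
    pm=m
#
np.save('q.npy',q); print('; '.join(log)); print(state,clicks,arm.read_time(),arm.read_tool_pos(),f.round(1),np.degrees(q[6]))
a -47.8 -0.185; a -49.8 0.058; PLACE; r -51.8 0.158; r -53.8 0.128; r -55.8 0.141; r -57.8 0.121; r -59.8 0.134; r -61.8 0.147; r -63.8 0.100; r -65.8 0.000; r -67.8 0.008; r -69.8 0.023; r -71.8 -0.077; r -73.8 -0.114; CLICK2; a -75.8 -0.170; a -77.8 -0.146; a -79.8 -0.173; a -81.8 -0.175; a -83.3 -0.186; a -84.8 -0.256; a -86.3 -0.214; a -87.8 -0.226
assist 2 23.075 [0.53104684 0.10718902 0.17634111] [-2.2 -0.9  5. ] -94.8279376936537
```

Place 4 lies 2.67 rad (153°) from place 0, which would take joint 7 past its −162.7° limit. I'll settle in place 2, regrip with the wrist turned back, and continue.

```bash
python3 cw.py 6 assist 2 2
```

```text
a -89.8 0.059; a -91.8 0.102; a -93.8 0.113; a -95.8 0.196; a -97.3 0.149; a -98.8 0.133
assist 2 24.575 [0.53099207 0.1072746  0.17634073] [-1.7 -2.1  4.5] -105.82793769365371
```

The place latch had been reset between runs, so the turn ran about 10° past place 2. It is still before the midpoint, where the moment resists. I'll come back to −89.3° and regrip there.

Run:
```python
from h import *
q=np.load('q.npy')
for d in(-0,4.5,4.5): 
    if d: t,y,m,f=step(q,d); print(round(t,2),round(y,1),round(m+.015,3))
arm.move_gripper(.75,effort=22); print(arm.read_time(),arm.read_opening(),arm.read_wrist_torque()[2],arm.read_ft_force())
q[6]+=np.radians(90); arm.move_j(q.tolist()); print(arm.read_time(),yaw(),arm.read_tool_pos())
arm.move_gripper(.3,effort=22); arm.pause(.1)
print(arm.read_time(),yaw(),arm.read_tool_pos(),arm.read_opening(),arm.read_ft_force(),arm.read_wrist_torque())
np.save('q.npy',q)
```

```text
24.82 -94.4 0.233
25.07 -90.0 0.141
25.4333 0.7505286366610144 -0.03278139667475925 [-0.42407195  0.07436471 -0.40375673]
26.8333 0.07858795031987137 [0.53097335 0.10738606 0.17630889]
27.2667 0.11805392071103993 [0.53070425 0.10737761 0.17644157] 0.4644359324109255 [-0.89776043 -0.7231089   2.08164471] [-0.07942643  0.25693187  0.01780091]
```

```bash
python3 cw.py 50 resist 2 4
```

```text
r -1.8 0.156; r -3.8 0.133; r -5.8 0.245; r -7.8 0.172; r -9.8 0.092; r -11.8 0.131; r -13.9 0.061; r -15.9 0.043; r -17.9 -0.006; r -19.9 -0.003; r -21.9 0.001; r -23.9 -0.028; r -25.9 -0.141; CLICK3; a -27.9 -0.061; a -29.9 -0.161; a -31.9 -0.163; a -34.0 -0.186; a -35.5 -0.234; a -37.0 -0.231; a -38.4 -0.187; a -39.9 -0.008; a -41.3 0.136; PLACE; r -43.3 0.187; r -45.3 0.066; r -47.3 0.133; r -49.3 0.096; r -51.3 0.112; r -53.3 0.080; r -55.3 0.070; r -57.4 -0.037; r -59.4 -0.034; r -61.4 -0.071; CLICK4; a -63.4 -0.055; a -65.4 -0.087; a -67.4 -0.180; a -69.4 -0.164; a -70.9 -0.212; a -72.4 -0.103; a -73.8 0.072; PLACE
resist 4 37.0167 [0.53082875 0.10728452 0.17639357] [-2.3 -0.4  5.5] -80.82793769365375
```

The places come out at about −9, −49, −89, −129 and −162°, so place 4 is 153.4° from place 0, against 153° given. Next: release, rise, and take a picture.

Run:
```python
from h import *
arm.move_gripper(.8,effort=22)
p=arm.read_tool_pos(); arm.line_to([p[0],p[1],.25],velocity=.12)
arm.move_gripper(0.0,effort=22)
B=[.4955,-.0540]
q=np.array(arm.ik([*B,.22],quat(-60))); print(q)
arm.move_j(q.tolist()); arm.line_to([*B,.185],velocity=.1)
print(arm.read_time(),arm.read_tool_pos(),yaw(),arm.read_ft_force(),arm.read_opening())
S=snapshot('side'); cv2.imwrite('pics/s2.png',cv2.resize(S[100:300,200:440],None,fx=3,fy=3,interpolation=cv2.INTER_CUBIC))
```

```text
[ 0.01075247  0.49447718  0.07798917  1.95848402 -0.05806734  0.69073028
 -0.92298874]
40.0333 [ 0.49599679 -0.05289039  0.18507245] -59.884592560343904 [-0.27132856  0.71046123 -0.73980763] -0.00036045164446460237
```

View pics/s2.png

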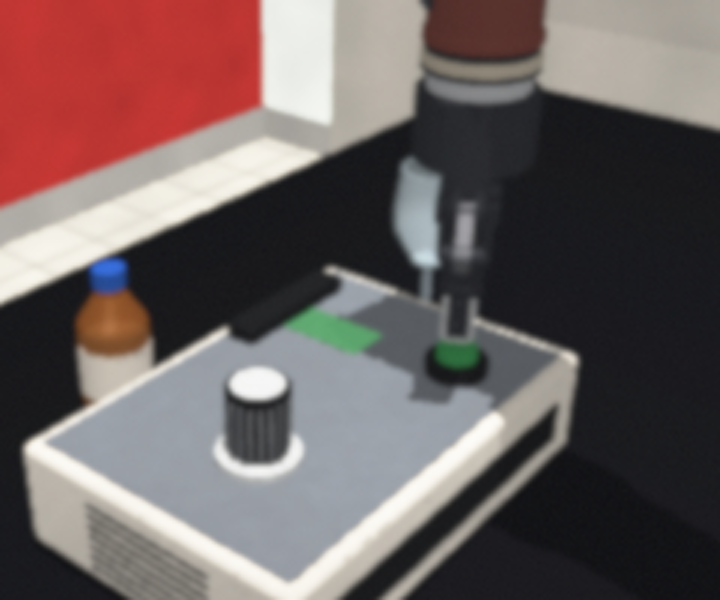

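The knob stands free at (257,415) and the shut fingertips are centred over the green key at (457,350), narrower than the key. Now I'll press, watching the force.

Run:
```python
from h import *
B=[.4955,-.0540]; z=.178; L=[];
while z>.160:
    arm.line_to([*B,z],velocity=.03); f=arm.read_ft_force()[2]; p=arm.read_tool_pos(); L.append((round(z,4),round(p[2]-.073,4),round(f,1)))
    if f>14: break
    z-=.001
arm.pause(.2); f=arm.read_ft_force(); print(L,f,arm.read_tool_pos(),arm.read_time())
```

```text
[(0.178, np.float64(0.1054), np.float64(2.1)), (0.177, np.float64(0.1044), np.float64(3.5)), (0.176, np.float64(0.1033), np.float64(3.5)), (0.175, np.float64(0.1022), np.float64(3.9)), (0.174, np.float64(0.1012), np.float64(4.7)), (0.173, np.float64(0.1007), np.float64(7.9)), (0.172, np.float64(0.1005), np.float64(14.0))] [ 1.36150493  1.60682469 14.16276741] [ 0.49598726 -0.0540066   0.17353351] 42.1667
```

The spring took it from 2 to about 5 N, then it hit a hard end stop at tip height 0.1007, which matches "5 N fully down". Next: picture, release, withdraw, check.

Run:
```python
from h import *
S=snapshot('side')[150:280,250:420]
arm.line_to([.4955,-.0540,.195],velocity=.06); print(arm.read_ft_force())
arm.line_to([.47,-.0540,.32],velocity=.15)
q=np.array(arm.read_joint_positions()); q[0]+=.9; 
arm.move_j(q.tolist()); print(arm.read_tool_pos(),arm.read_ft_force(),arm.read_time())
S2=snapshot('side');T2=snapshot('top')
cv2.imwrite('pics/e_press.png',cv2.resize(S,None,fx=4,fy=4,interpolation=cv2.INTER_CUBIC))
cv2.imwrite('pics/e_side.png',S2);cv2.imwrite('pics/e_top.png',T2)
```

```text
[-0.1354612   0.14160473 -0.31074098]
[ 0.25100368 -0.40047685  0.3190058 ] [0.53039459 0.76734871 0.11508552] 45.275
```

View pics/e_press.png

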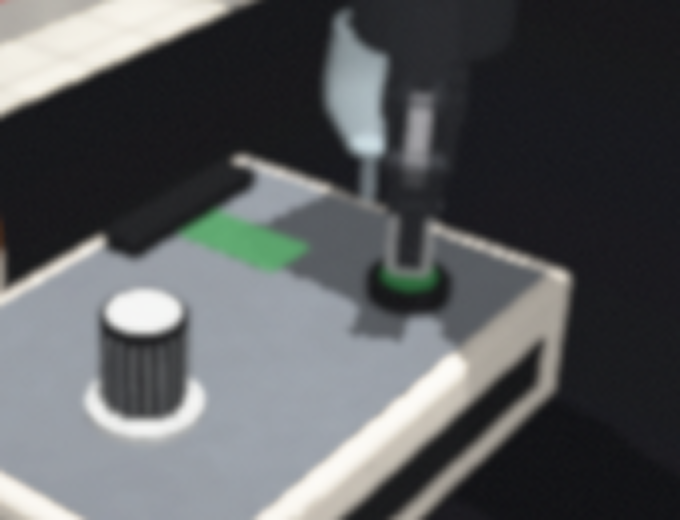

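View pics/e_side.png

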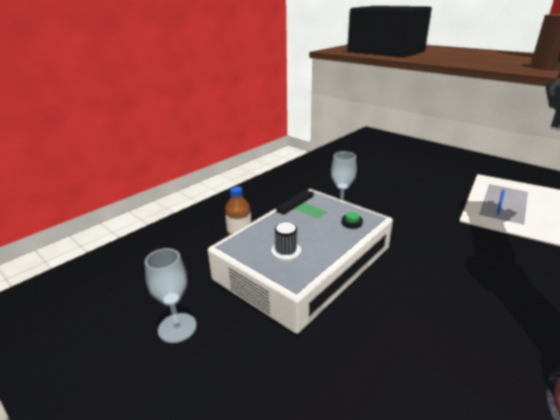

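View pics/e_top.png

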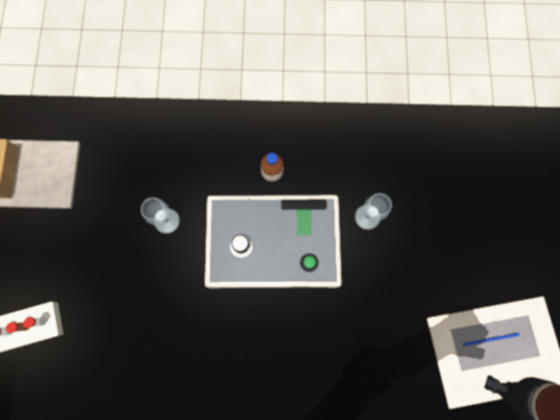

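While pressed, the key was down flush in its housing at (408,285). After release it is up again, at (352,217) in the side view. The glasses at (170,300) and (343,175) and the bottle at (238,212) have not moved, and the arm is clear.

```bash
python3 -c "
from station import ticket,arm
print(ticket.finish_job())"
```

```text
the job is handed in; nothing more can be done
None
```

The knob is in the fourth click from its anticlockwise stop, and the green read key was then pressed fully and released. I handed the job in after about 45 s of the 72 s allowed; no verdict is reported.

**Stop:** I gripped the knob at 22 N and turned it anticlockwise to the stop. The moment rose steadily to about 0.37 N m, held there, then fell back as I eased off. That is below the 0.57 N m forcing limit.

**Count:** I counted four clicks clockwise from the changes of sign in the moment. I regripped in place 2 because joint 7 would otherwise have passed its range. The four spacings add up to about 153°, which agrees with the 2.67 rad implied by the wedge figure.

**Key:** It gave about 5 N of spring force, then met a firm end after roughly 6 mm of travel; I pressed to 14 N. The last pictures show it up again, the glasses and bottle where they were, and the arm clear.

**Checks that failed or disagreed:**
- The camera put the knob's axis about 1.5 mm off. I corrected it from the grip.
- The camera put the key's top at 99 mm, but contact showed about 107 mm. The force-watched press made this harmless.
- My first place detection let the knob run about 10° past place 2. It was still short of the midpoint, and I turned it back before regripping.
- Moment readings carried about 0.04 N m of noise.

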